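# Drop the tubes from the trap hopper and bolt it shut

### The arm

A 7-joint arm with a two-finger parallel gripper is mounted at the origin on the work surface. World frame = base frame: x ahead of the robot, y to its left, z up, the work surface at z = 0. Lengths are in mm, angles in rad, forces in N, time in s.
With the tool pointing down it reaches from about 425 to 950 mm from the base axis. Payload 16.7 kg.
Tool frame: the origin (TCP) lies between the finger pads; the fingertips stand 25 mm ahead of it and the grasp point (between the pads) lies 6 mm ahead of it; y points along the fingers, x is the direction in which the jaws open and shut, and the axes are right-handed (so a half turn about y gives the same grasp; the last joint's range is limited). The gripper opens to 94 mm and grips with 3 to 60 N. Pads are 16 mm wide; open, the fingers measure 119 mm over their backs; the gripper's body (75 mm by 177 mm) begins 78 mm behind the grasp point.
Start: joints at [-1.464, 0.426, 0.074, 1.606, -0.034, 1.111, -0.067], TCP at [170.793, 652.995, 191.367] pointing down, gripper open.
Joint ranges: [-2.85, 2.85], [-0.5, 2.14], [-1.23, 1.37], [0.21, 2.46], [-1.02, 4.16], [0.16, 2.05], [-2.73, 2.73]. Speed limits (rad/s): [1.89, 1.89, 2.39, 2.39, 3.01, 3.01, 3.01].

### API

Orientations are given as a rotation vector (axis times angle).
In Python, from rig import ctrl, optics gives the robot as it stands.
- The arm moves only by the shell command python3 -m pendant 'ROWS' [OPENING] [FORCE]. ROWS is JSON, one flat list of numbers, 6 for each row, row after row: the shift along the world's x, y, z in m, then the turn, a rotation vector about the world's x, y, z in degrees. A call has 1 to 8 rows; each row shifts and turns the pose as measured when the row begins; what a row does not reach is not made up. A row lasts 1/8 s, in which the tool goes at most 62.5 mm and 10.7 degrees, less where a joint would pass 70% of its speed; a pose out of reach is approached as far as the arm can. A call with a gripper value outside its range is refused whole. OPENING is the finger opening in m, from 0 to 0.094, set as the call begins (- or left out, the last holds). The fingers move at their own pace and stop on an object; FORCE is the grip in N (left out, the last holds). Time passes only in rows, so rows that do not move let the fingers close. It gives the time, the measured TCP pose, the force and the opening at its end, in the units of the state.
- ctrl.read_state(): the state, without advancing time (a new reading comes with each control period).
- optics.capture(name): name is "scene" or "top" or "wrist"; returns the picture (384x512x3 uint8, red, green, blue); there is no depth.
- optics.get_calibration(name): a dict with "camera_matrix" (3x3 intrinsics, pixels), "position" and "rotation" of the camera in the world; the wrist camera has in their place "T_tool_cam" (4x4, takes a point from camera to tool coordinates, whose origin is the TCP and whose axes are the tool frame's). Camera axes: x right, y down, z forward; pixel columns grow to the right and rows downward; lengths in mm; the calibration is good to about 2 mm. A picture is of the moment at which its call begins: read the wrist's pose just before it. get_calibration takes no time and is no camera call.
- ctrl.sign_off(): hands the job in, once; it reports no verdict.
The state is a dict: "clock": time; "joints": joint angles; "joint_velocities": joint speeds; "joint_torque": joint torques, N m; "tool_pos": TCP position; "tool_rot": TCP orientation; "wrist_force": force on the tool from outside, world axes, zero at the start; "ft_torque": the same for the moment, N m; "width": opening from 0.0 (shut) to 1.0 (fully open).
Only numpy, scipy, OpenCV 4.12 (cv2) and the standard library are available. Lean on these libraries where they do the work, as an engineer would, in place of code of your own. Each camera call takes 0.05 s, during which the arm holds its last target.

### The job

Empty the drop-bottom hopper: swing its lever over until the trap door hangs open and all three sample tubes have fallen into the tray below, then swing the lever back until the door is fully shut and slide the bolt fully home behind the lever so that it cannot open again. Do not touch the used tubes with the gripper, and leave the bottle, rack and beaker where they stand.

Things in the scene. Friction and masses are not known exactly. Their poses are not given: they have to be found in the camera images.
- hopper: Fixed bare-aluminium drop-bottom hopper over a collecting tray, one unit. Origin: centre of its foot on the bench; x away from the robot at yaw 0, y left, z up. Open-topped box 138 (x) by 130 (y) mm, 4 mm walls, rim at z = 265 mm; its floor, at 190 mm, is the trap door. Lever on the -y side; bolt along the outside of the -x wall, on a bed whose top is at z = 251 mm. Feet reach y = +-100 mm.
- tray (a point): Centre of the floor of the steel collecting tray under the trap door, 4 mm above the bench; at x = +20, y = 0 in the hopper's frame, same axes. Inside it measures 216 (x) by 122 (y) mm; steel sides 50 mm high, and at its two x ends clear upright guards up to 150 mm above the bench stop rolling tubes.
- door (a joint): Trap door and its lever, one rigid part; hinge along the hopper's y, under its -x wall. 0 = shut (stop; door level, lever leaning to -x), 1.2 rad = fully open (stop). Grows as the handle swings over the top from -x to +x and the door's far edge swings down. Stiff hinge: it stays where it is left, even loaded; 3 to 5 N at the handle moves it. Starts shut.
- door_hinge (a point): Point on the hinge axis in the plane of the middle of the handle: x = -65, y = -140, z = 190 mm in the hopper's frame. The handle circles it at a radius of 130 mm.
- handle (a point): Middle of the lever's handle: black round bar, 16 mm diameter, along the hopper's y, spanning y = -98 to -185 mm (this point -140). Hopper frame: shut x = -122, z = 307 mm (leaning 0.45 rad from upright to -x); fully open x = +24, z = 285 mm (0.75 rad to +x). The lever is a flat steel bar 16 mm wide, 6 mm thick, in the plane y = -95 mm.
- bolt (a joint): Sliding bolt, steel rod of 10 mm diameter, axis at x = -78, z = 260 mm in the hopper's frame. 0 = drawn back (lever free), 0.036 m = fully home (stop). It slides to the hopper's -y; its end passes behind (+x of) the shut lever and holds it. Needs about 2 N, stays where left; goes home only with the lever within about 0.08 rad of shut. Starts within 6 mm of drawn back.
- knob (a point): Centre of the top of the bolt's upright black knob, a block 18 mm in x, 20 mm in y and 40 mm tall, its top 304.5 mm above the bench; drawn back it stands at x = -78, y = +25 mm in the hopper's frame, home at y = -11 mm.
- tube1: Sealed sample tube, white with a grey cap, 30 mm diameter, 110 mm long, 30 to 60 g. Origin at its middle, y along its length. At the start it lies in the hopper on the trap door, along the hopper's y.
- tube2: A second, identical tube beside it.
- tube3: A third, identical tube beside it.
- bottle: Bystander: clear glass bottle with an orange cap, 80 mm diameter, 170 mm tall, standing loose on the bench. Origin: centre of its underside.
- rack: Bystander: flat orange tube rack, 130 by 90 by 26 mm, loose on the bench. Origin: centre of its underside.
- beaker: Bystander: clear plastic beaker, 80 mm diameter, 100 mm tall, loose on the bench. Origin: centre of its underside.
Mind the look-alikes: they are no part of the job. Leave any pink or purple look-alike of the tube2 alone.

How it is judged:
By the outcome, as a careful person would: the job done as asked, in the order asked, and still so for the second after the job is handed in, with the robot touching nothing.
It also fails if it takes over 48 s, if anything falls off the work surface, if the arm or the gripper's body presses on something with over 40 N, if the wrist force passes 120 N, or if a joint passes its speed limit or range.

## Working session

There is one attempt and no reset: what is moved stays moved. The work goes in short steps, Python scripts to look and compute and a shell command to move; the robot and the scene stay as the last step left them, time stands still between calls to the robot, and variables do not carry over. Pictures are saved under pics/ and viewed, and the job is handed in when it is done.

```bash
ls; mkdir -p pics; python3 - <<'E'
from rig import ctrl, optics
import cv2
s=ctrl.read_state()
for k,v in s.items(): print(k,v)
for n in ("scene","top","wrist"):
    cv2.imwrite(f"pics/{n}0.png",optics.capture(n)[:,:,::-1]); print(n,optics.get_calibration(n))
E
```

```text
pics
clock 0.0
joints [-1.46445514  0.42669777  0.07383812  1.6066013  -0.03409168  1.11077663
 -0.06710008]
joint_velocities [ 0.00026178  0.0001845   0.00010495 -0.00109154  0.00076424 -0.00119396
  0.00018581]
joint_torque [-1.53198063e-03 -9.35819221e+01  3.66600662e+00 -4.54187286e+01
 -4.88845725e-02  2.01905204e-02  9.38062590e-05]
tool_pos [170.7278369  652.59317721 190.70058907]
tool_rot [-1.32027165 -1.0180407   1.01955974]
wrist_force [-0.06112407  0.31483288  0.31621056]
ft_torque [ 0.00343615 -0.0011631   0.00585288]
width 0.9980640684348432
scene {'camera_matrix': array([[352.02137304,   0.        , 254.95003375],
       [  0.        , 352.02137304, 184.60361203],
       [  0.        ,   0.        ,   1.        ]]), 'position': array([1006.56645865,  243.01339475,  966.46521997]), 'rotation': array([-1.39197012, -2.35030983,  0.71668063])}
top {'camera_matrix': array([[395.10074297,   0.        , 252.189927  ],
       [  0.        , 395.10074297, 189.51842597],
       [  0.        ,   0.        ,   1.        ]]), 'position': array([ 422.76782035,   19.70628471, 1499.23161825]), 'rotation': array([-2.18262476,  2.18923636, -0.06443862])}
wrist {'camera_matrix': array([[329.05782261,   0.        , 254.6900777 ],
       [  0.        , 329.05782261, 191.56690335],
       [  0.        ,   0.        ,   1.        ]]), 'T_tool_cam': array([[ 9.99999863e-01,  4.81799646e-04,  2.04817712e-04,
         2.71128011e-01],
       [-8.86399116e-05, -2.29760193e-01,  9.73247269e-01,
        -1.94564748e+02],
       [ 5.15969146e-04, -9.73247153e-01, -2.29760119e-01,
         6.59775435e+01],
       [ 0.00000000e+00,  0.00000000e+00,  0.00000000e+00,
         1.00000000e+00]])}
```

View pictures.

View pics/scene0.png

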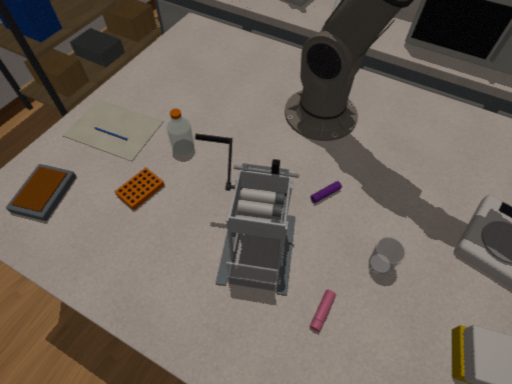

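View pics/top0.png

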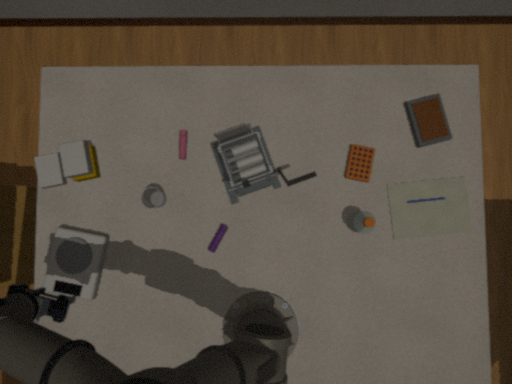

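View pics/wrist0.png

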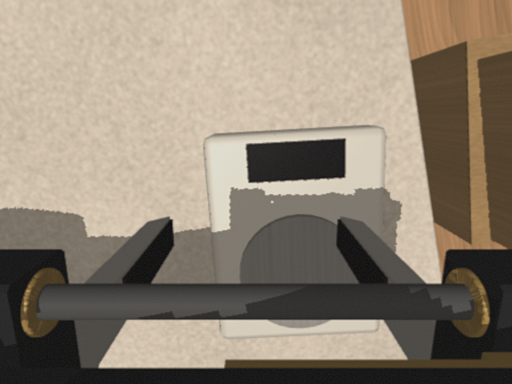

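```bash
python3 - <<'E'
import cv2
a=cv2.imread("pics/top0.png")[110:220,195:335]; cv2.imwrite("pics/topc.png",cv2.resize(a,None,fx=5.5,fy=5.3,interpolation=cv2.INTER_CUBIC))
a=cv2.imread("pics/scene0.png")[120:300,180:320]; cv2.imwrite("pics/scenec.png",cv2.resize(a,None,fx=3.3,fy=3.3,interpolation=cv2.INTER_CUBIC))
E
```

```text
(no output)
```

View pics/topc.png

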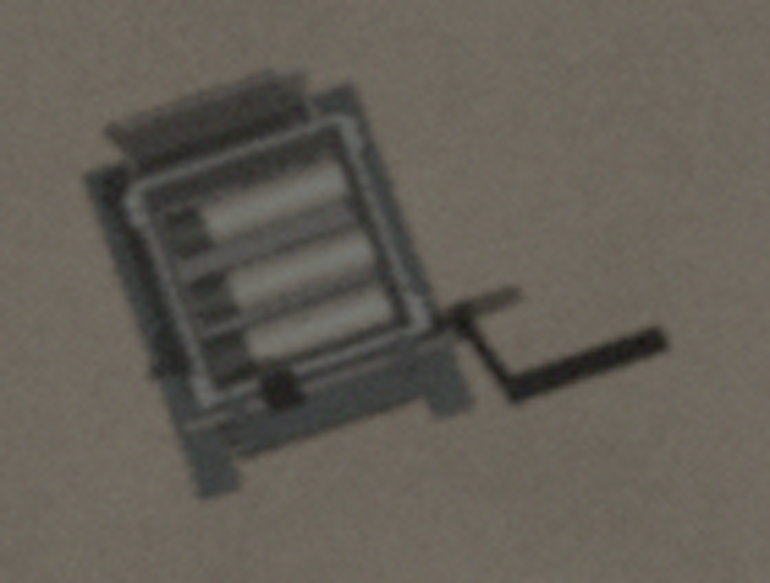

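View pics/scenec.png

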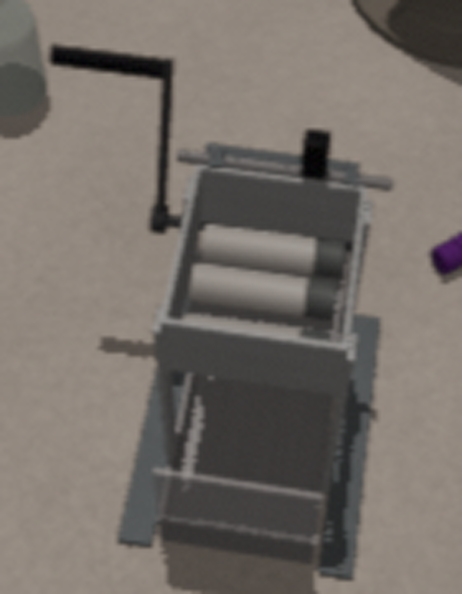

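```bash
cat > h.py <<'E'
import numpy as np, cv2
from scipy.spatial.transform import Rotation as R
from rig import ctrl, optics
def ray(n,u,v,st=None):
    c=optics.get_calibration(n); K=c["camera_matrix"]
    d=np.linalg.inv(K)@[u,v,1]
    if n=="wrist":
        st=st or ctrl.read_state(); T=c["T_tool_cam"]; Rt=R.from_rotvec(st["tool_rot"]).as_matrix()
        return Rt@T[:3,3]+st["tool_pos"], Rt@T[:3,:3]@d
    return np.array(c["position"]), R.from_rotvec(c["rotation"]).as_matrix()@d
def plane(n,u,v,z,st=None):
    o,d=ray(n,u,v,st); return o+d*(z-o[2])/d[2]
def proj(n,p,st=None):
    c=optics.get_calibration(n); K=c["camera_matrix"]
    if n=="wrist":
        st=st or ctrl.read_state(); T=c["T_tool_cam"]; Rt=R.from_rotvec(st["tool_rot"]).as_matrix()
        o=Rt@T[:3,3]+st["tool_pos"]; Rc=Rt@T[:3,:3]
    else: o=np.array(c["position"]); Rc=R.from_rotvec(c["rotation"]).as_matrix()
    q=K@(Rc.T@(np.array(p)-o)); return q[:2]/q[2]
def two(a,b):
    (o1,d1),(o2,d2)=a,b
    A=np.stack([d1,-d2],1); t=np.linalg.lstsq(A,o2-o1,rcond=None)[0]
    p,q=o1+t[0]*d1,o2+t[1]*d2; return (p+q)/2, np.linalg.norm(p-q)
E
python3 - <<'E'
from h import *
def comps(n,box,th):
    a=cv2.imread(f"pics/{n}0.png"); x0,y0,x1,y1=box
    m=(a[y0:y1,x0:x1].max(2)<th).astype(np.uint8)
    k,l,s,c=cv2.connectedComponentsWithStats(m)
    for i in range(1,k):
        if s[i,4]>8:
            pts=np.argwhere(l==i)[:,::-1]+[x0,y0]
            print(n,th,s[i]+[x0,y0,0,0,0],np.round(c[i]+[x0,y0],1),[tuple(map(int,pts[j])) for j in (pts[:,0].argmin(),pts[:,0].argmax())], np.round(cv2.minAreaRect(pts.astype(np.float32)),1) if 0 else cv2.minAreaRect(pts.astype(np.float32)))
comps("top",(235,160,330,200),45); comps("scene",(190,125,290,195),45)
# rim corners
for (x,y) in [(130,195),(350,118),(430,325),(205,400)]:
    print(plane("top",195+x/5.5,110+y/5.3,265))
# scene knob top, handle ends
for nm,(x,y) in dict(h0=(54,54),h1=(168,69),knob=(317,133)).items(): print(nm,180+x/3.3,120+y/3.3)
for nm,(x,y) in dict(h1=(514,388),h0=(660,338),knob=(282,388)).items():
    print(nm,195+x/5.5,110+y/5.3, plane("top",195+x/5.5,110+y/5.3,307))
for a,b in [((54,54),(660,338)),((168,69),(514,388)),((317,133),(282,388))]:
    print(two(ray("scene",180+a[0]/3.3,120+a[1]/3.3),ray("top",195+b[0]/5.5,110+b[1]/5.3)))
E
```

```text
top 45 [274 168  10   9  23] [278.7 171.1] [(274, 171), (283, 176)] ((279.7264404296875, 171.29244995117188), (10.295629501342773, 5.050685882568359), 29.05460548400879)
top 45 [284 173  31  12  99] [299.8 178.5] [(284, 178), (314, 173)] ((299.5809631347656, 178.75340270996094), (6.96130895614624, 30.411781311035156), 79.87532806396484)
top 45 [243 180   7   7  34] [245.8 183.3] [(243, 181), (249, 184)] ((245.60003662109375, 183.1999969482422), (6.260990142822266, 5.366563320159912), 63.43495178222656)
scene 45 [196 135  38  55 247] [218.5 149.1] [(196, 135), (233, 187)] ((223.691162109375, 155.48529052734375), (63.625972747802734, 29.49775505065918), 59.036251068115234)
scene 45 [271 160   9  15  96] [275.1 166.9] [(271, 168), (279, 162)] ((274.8360900878906, 166.80328369140625), (7.423930644989014, 13.942503929138184), 5.19442892074585)
[637.87827438 131.91061415 265.        ]
[683.71912454   5.58298045 265.        ]
[559.52924909 -39.58545691 265.        ]
[515.40959085  88.83955855 265.        ]
h0 196.36363636363637 136.36363636363637
h1 230.9090909090909 140.9090909090909
knob 276.06060606060606 160.3030303030303
h1 288.45454545454544 183.20754716981133 [518.57064643 -83.53425656 307.        ]
h0 315.0 173.77358490566039 [ 546.96888427 -164.14870811  307.        ]
knob 246.27272727272728 183.20754716981133 [518.99163708  44.09566229 307.        ]
(array([ 546.2528326 , -162.88463546,  306.3341002 ]), np.float64(3.099794281157967))
(array([517.39286496, -81.07823568, 306.23960171]), np.float64(5.583890421438576))
(array([518.29511037,  45.74694776, 307.65535138]), np.float64(3.569395454965438))
```

```bash
python3 - <<'E'
from h import *
s=ctrl.read_state(); Rt=R.from_rotvec(s["tool_rot"]).as_matrix(); print(np.round(Rt,3))
print("tilt axis turn deg", np.degrees(np.cross(Rt[:,1],[0,0,-1])))
a=np.degrees(np.arctan2(Rt[1,0],Rt[0,0])); print("toolx azimuth",a)
print("pin",two(ray("scene",180+128/3.3,120+346/3.3),ray("top",195+490/5.5,110+303/5.3)))
c,sn=np.cos(.346),np.sin(.346); O=np.array([599,50])
def W(x,y): return O+[c*x-sn*y,sn*x+c*y]
for nm,p in dict(h_shut=(-122,-140,307),h_open=(24,-140,285),h0=(-122,-98,307),h1=(-122,-185,307),knobb=(-78,25,304.5),knobh=(-78,-11,304.5),tray=(20,0,4),r1=(69,65,265),r2=(69,-65,265),r3=(-69,-65,265),r4=(-69,65,265)).items():
    w=[*W(p[0],p[1]),p[2]]; print(nm,np.round(w,1),proj("top",w).round(1),proj("scene",w).round(1))
E
```

```text
[[ 0.253 -0.    -0.967]
 [ 0.967 -0.001  0.253]
 [-0.001 -1.    -0.   ]]
tilt axis turn deg [ 0.05702909 -0.01058291  0.        ]
toolx azimuth 75.34157395471811
pin (array([602.99403016, -90.22589084,  -2.72398699]), np.float64(8.877230113736633))
h_shut [ 531.7 -123.1  307. ] [301.5 178.8] [212.3 138.1]
h_open [669.1 -73.6 285. ] [284.2 135.5] [199.4 191.3]
h0 [517.5 -83.6 307. ] [288.5 183.6] [228.9 140.2]
h1 [ 547.  -165.4  307. ] [315.4 173.8] [194.7 135.9]
knobb [517.1  47.1 304.5] [245.3 183.9] [275.9 160.9]
knobh [529.4  13.2 304.5] [256.5 179.8] [261.1 159. ]
tray [617.8  56.8   4. ] [244.5 163.7] [257. 249.]
r1 [641.9 134.5 265. ] [217.8 145.5] [284.9 225. ]
r2 [686.   12.3 265. ] [256.5 131.6] [227.9 216.9]
r3 [556.1 -34.5 265. ] [271.6 172.4] [238.6 169. ]
r4 [512.   87.7 265. ] [232.6 186.5] [290.6 175.8]
```

```bash
python3 -m pendant '[0.02,-0.01,0.055,0,0,-9.25, 0.04,-0.03,0.04,0,0,-9.25, 0.045,-0.035,0.03,0,0,-9.25, 0.045,-0.04,0.03,0,0,-9.25, 0.045,-0.04,0.03,0,0,-9.25, 0.04,-0.045,0.02,0,0,-9.25, 0.04,-0.048,0.02,0,0,0, 0.03,-0.055,0.01,0,0,0]' 0.05 20
```

```text
clock: 1.15
tool_pos: [462.9, 357.9, 419.6]
tool_rot: [-1.556, -0.247, 0.258]
wrist_force: [0.7, 0.4, 0.0]
width: 0.53
```

```bash
python3 -m pendant '[0.02,-0.058,0,0,0,0, 0.02,-0.058,0,0,0,0, 0.02,-0.058,0,0,0,0, 0.01,-0.06,0,0,0,0, 0,-0.06,0,0,0,0, 0,-0.06,0,0,0,0, 0,-0.06,0,0,0,0, 0,-0.04,0,0,0,0]'; python3 - <<'E'
from h import *
s=ctrl.read_state(); cv2.imwrite("pics/w1.png",optics.capture("wrist")[:,:,::-1]); cv2.imwrite("pics/t1.png",optics.capture("top")[:,:,::-1])
print(s["tool_pos"]); Rt=R.from_rotvec(s["tool_rot"]).as_matrix(); print(np.round(Rt,3))
E
```

```text
clock: 2.15
tool_pos: [532.5, -110.7, 419.6]
tool_rot: [-1.555, -0.245, 0.255]
wrist_force: [0.1, -0.1, -0.5]
width: 0.532
[ 532.52652308 -110.65609835  419.59505831]
[[ 0.949 -0.006 -0.314]
 [ 0.314 -0.     0.95 ]
 [-0.006 -1.     0.002]]
```

View pics/w1.png

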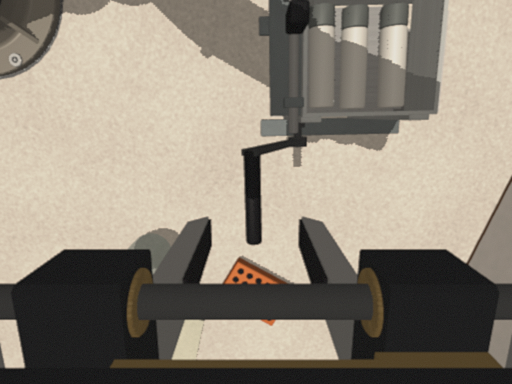

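```bash
python3 - <<'E'
from h import *
s=ctrl.read_state()
for u,v,z in [(253.5,243,307),(252,152,307),(297,12,304.5)]: print(plane("wrist",u,v,z,s))
E
```

```text
[ 548.9942768  -169.06706373  307.        ]
[519.66728052 -83.38450957 307.        ]
[519.44106488  42.30871914 304.5       ]
```

```bash
python3 -m pendant '[0.002,-0.018,-0.03,0,0,0, 0,0,-0.04,0,0,0, 0,0,-0.03,0,0,0, 0,0,-0.007,0,0,0, 0,0,0,0,0,0]'; python3 -m pendant '[0,0,0,0,0,0, 0,0,0,0,0,0, 0,0,0,0,0,0]' 0.026 10; python3 - <<'E'
from h import *
s=ctrl.read_state(); cv2.imwrite("pics/w2.png",optics.capture("wrist")[:,:,::-1]); cv2.imwrite("pics/s2.png",cv2.resize(optics.capture("scene")[80:280,150:350,::-1],None,fx=3,fy=3))
E
```

```text
clock: 2.88
tool_pos: [534.5, -129.6, 310.4]
tool_rot: [-1.556, -0.243, 0.252]
wrist_force: [-0.6, 0.4, 0.7]
width: 0.531
clock: 3.25
tool_pos: [535.8, -129.3, 312.8]
tool_rot: [-1.556, -0.246, 0.25]
wrist_force: [0.2, -0.1, -0.8]
width: 0.285
```

View pics/w2.png

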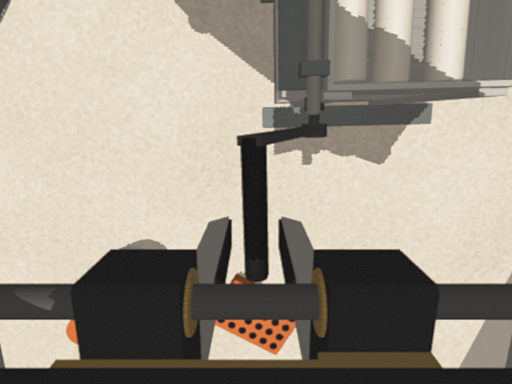

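View pics/s2.png

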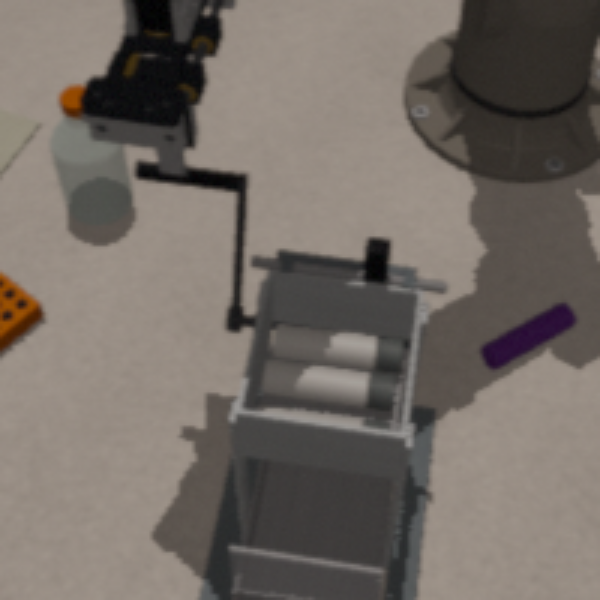

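```bash
python3 -m pendant '[0.017,0.006,0.007,0,0,0, 0.018,0.0065,0.0045,0,0,0, 0.018,0.0065,0.0015,0,0,0, 0.018,0.0065,-0.0015,0,0,0, 0,0,0,0,0,0]'
```

```text
clock: 3.98
tool_pos: [608.6, -103.0, 324.9]
tool_rot: [-1.555, -0.247, 0.25]
wrist_force: [0.1, -0.6, 0.8]
width: 0.275
```

```bash
python3 -m pendant '[0.018,0.0065,-0.0045,0,0,0, 0.017,0.006,-0.007,0,0,0, 0.016,0.0057,-0.01,0,0,0, 0.0145,0.005,-0.012,0,0,0, 0.005,0.002,-0.004,0,0,0, 0.003,0.001,0,0,0,0]'; python3 - <<'E'
from h import *
s=ctrl.read_state(); print(s["tool_pos"],s["wrist_force"]);cv2.imwrite("pics/w3.png",optics.capture("wrist")[:,:,::-1]); cv2.imwrite("pics/s3.png",cv2.resize(optics.capture("scene")[120:320,150:350,::-1],None,fx=3,fy=3))
E
```

```text
clock: 4.72
tool_pos: [683.5, -77.6, 285.1]
tool_rot: [-1.556, -0.244, 0.249]
wrist_force: [-0.3, -0.7, -0.4]
width: 0.277
[683.5169963  -77.55979034 285.11419243] [-0.34870756 -0.70320749 -0.37548101]
```

View pics/w3.png

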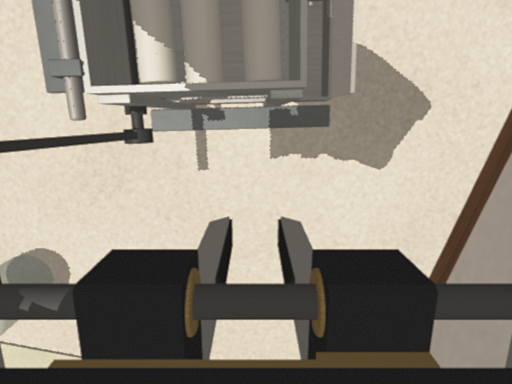

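View pics/s3.png

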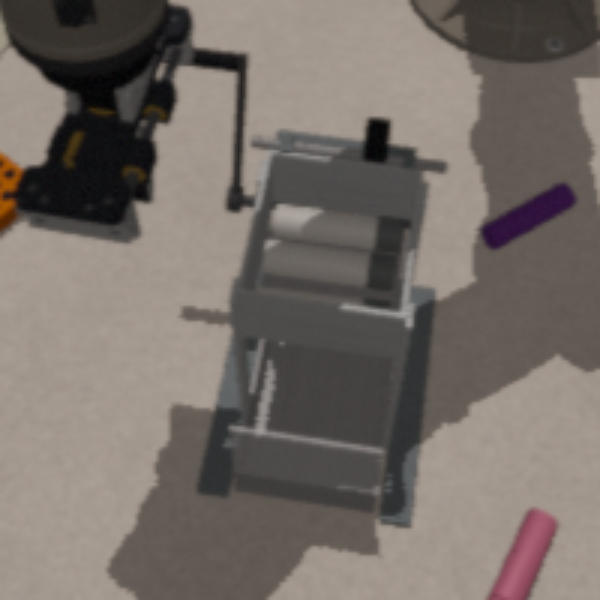

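```bash
python3 - <<'E'
from h import *
s=ctrl.read_state(); Rt=R.from_rotvec(s["tool_rot"]).as_matrix()
for p in [(0,0,0),(0,6,0),(0,25,0),(13,25,8),(-13,25,8),(13,25,-8),(47,25,0)]: print(p,proj("wrist",Rt@np.array(p,float)+s["tool_pos"],s).round(1))
s2=dict(s); s2["tool_pos"]=np.array([535.8,-129.3,312.8])
for nm,p in dict(end=(547,-167,307),inn=(518,-84,307)).items(): print(nm,proj("wrist",p,s2).round(1))
E
```

```text
(0, 0, 0) [254.1 223.5]
(0, 6, 0) [254.1 220.5]
(0, 25, 0) [254.1 211.9]
(13, 25, 8) [273.  200.7]
(-13, 25, 8) [235.3 200.7]
(13, 25, -8) [272.7 222.8]
(47, 25, 0) [321.7 211.9]
end [252.6 276.8]
inn [249.3 144. ]
```

```bash
python3 - <<'E'
from h import *
a=cv2.imread("pics/s2.png")[90:230,80:300]; cv2.imwrite("pics/s2c.png",cv2.resize(a,None,fx=3.5,fy=3.5))
s=ctrl.read_state(); Rt=R.from_rotvec(s["tool_rot"]).as_matrix()
for x in (13,25,-13,-25):
    for y in (0,25): 
        u=proj("scene",Rt@np.array([x,y,8.])+[535.8,-129.3,312.8]); print(x,y,(((u-[150,80])*3-[80,90])*3.5).round())
E
```

```text
13 0 [360. 326.]
13 25 [369. 396.]
25 0 [347. 365.]
25 25 [357. 434.]
-13 0 [387. 245.]
-13 25 [396. 316.]
-25 0 [400. 209.]
-25 25 [408. 279.]
```

View pics/s2c.png

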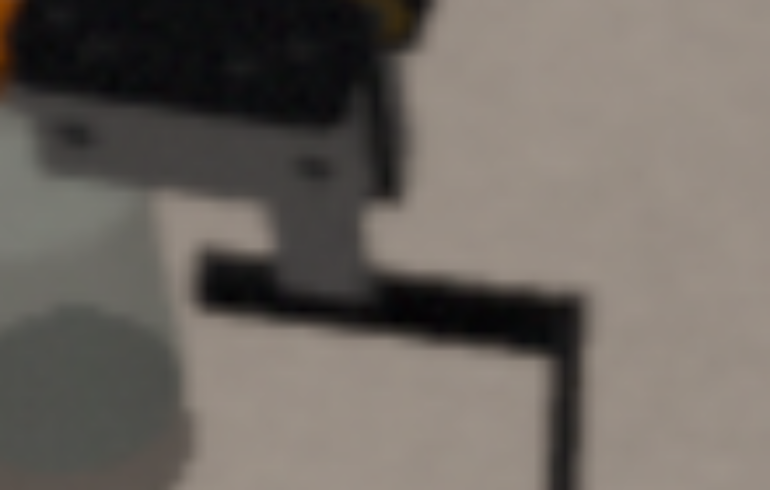

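```bash
python3 -m pendant '[0,0,0.06,0,0,0, -0.01,-0.003,0.015,0,0,0, -0.055,-0.02,0.005,0,0,0, -0.055,-0.02,0,0,0,0, -0.028,-0.01,0,0,0,0, 0,0,0,0,0,0]' 0.04; python3 - <<'E'
from h import *
s=ctrl.read_state(); print(s["tool_pos"],s["width"]);cv2.imwrite("pics/w4.png",optics.capture("wrist")[:,:,::-1]); cv2.imwrite("pics/s4.png",cv2.resize(optics.capture("scene")[80:240,170:330,::-1],None,fx=3.7,fy=3.7))
E
```

```text
clock: 5.58
tool_pos: [529.1, -133.9, 368.0]
tool_rot: [-1.554, -0.246, 0.245]
wrist_force: [0.8, -0.1, 0.8]
width: 0.423
[ 529.10767193 -133.85087396  368.02740431] 0.4232636145205799
```

View pics/w4.png

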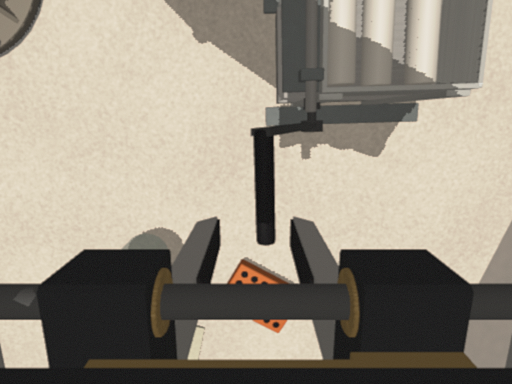

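View pics/s4.png

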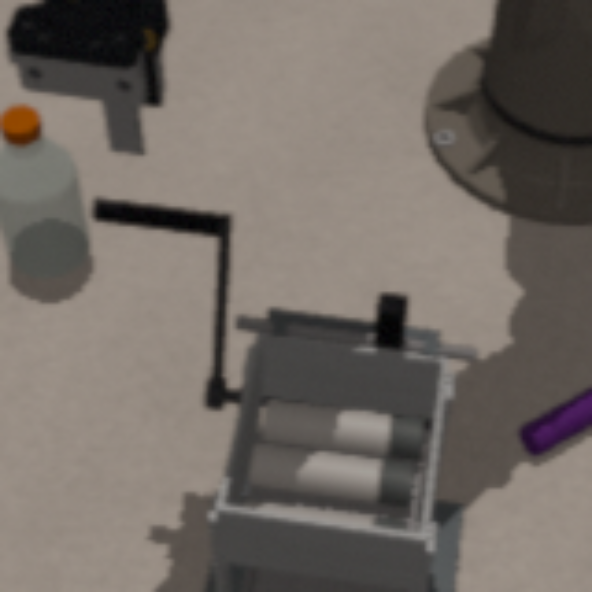

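```bash
python3 - <<'E'
from h import *
s=ctrl.read_state(); Rt=R.from_rotvec(s["tool_rot"]).as_matrix()
for off in (20,26,32):
    print(off,two(ray("scene",170+127/3.7,80+152/3.7),(Rt@np.array([off,0,0.])+s["tool_pos"],Rt[:,1])))
E
```

```text
20 (array([ 549.84715681, -126.19729673,  380.90862594]), np.float64(0.4293862185830283))
26 (array([ 554.88070183, -123.51350613,  386.49032817]), np.float64(2.5799402353674408))
32 (array([ 559.91424685, -120.82971552,  392.0720304 ]), np.float64(4.73049425215186))
```

```bash
python3 -m pendant '[0.005,0.005,-0.03,0,0,0, 0,0,-0.04,0,0,0, 0,0,-0.025,0,0,0, 0,0,0,0,0,0]'; python3 -m pendant '[0,0,0,0,0,0, 0,0,0,0,0,0]' 0.026 10; python3 - <<'E'
from h import *
s=ctrl.read_state(); print(s["tool_pos"],s["width"]);cv2.imwrite("pics/w5.png",optics.capture("wrist")[:,:,::-1]); cv2.imwrite("pics/s5.png",cv2.resize(optics.capture("scene")[80:240,170:330,::-1],None,fx=3.7,fy=3.7))
E
```

```text
clock: 6.18
tool_pos: [539.4, -125.4, 269.4]
tool_rot: [-1.557, -0.248, 0.251]
wrist_force: [0.1, -0.5, 0.3]
width: 0.424
clock: 6.42
tool_pos: [540.6, -125.3, 270.7]
tool_rot: [-1.558, -0.249, 0.251]
wrist_force: [-2.1, 1.2, -0.7]
width: 0.287
[ 540.62279449 -125.33836098  270.7488286 ] 0.2869742635644503
```

View pics/w5.png

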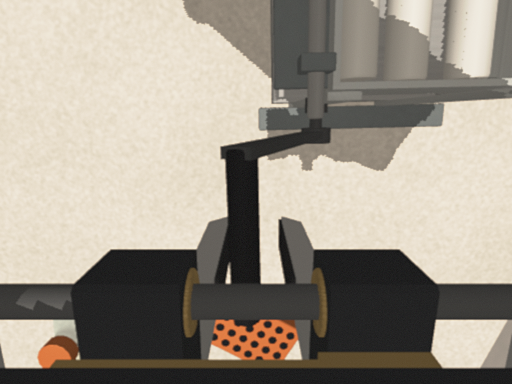

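View pics/s5.png

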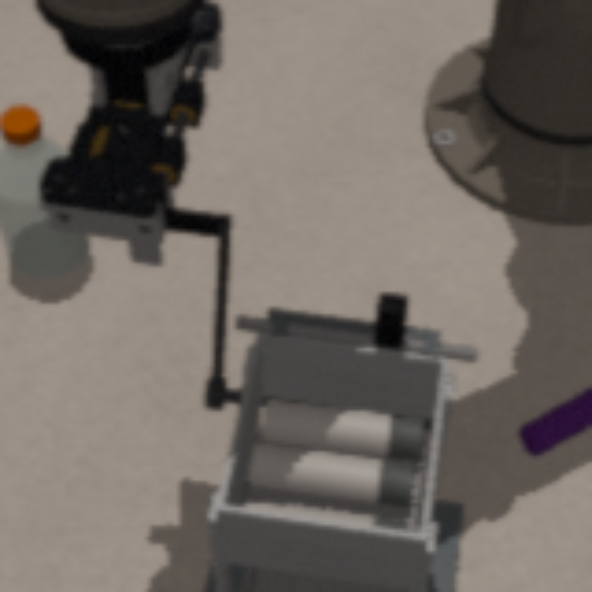

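```bash
python3 -m pendant '[0.017,0.006,0.007,0,0,0, 0.018,0.0065,0.0045,0,0,0, 0.018,0.0065,0.0015,0,0,0, 0,0,0,0,0,0]'; python3 - <<'E'
from h import *
s=ctrl.read_state(); print(s["tool_pos"],s["width"]);cv2.imwrite("pics/w6.png",optics.capture("wrist")[:,:,::-1])
E
```

```text
clock: 7.02
tool_pos: [594.4, -106.9, 286.5]
tool_rot: [-1.557, -0.25, 0.248]
wrist_force: [-0.9, 0.1, 0.0]
width: 0.277
[ 594.37375166 -106.85331943  286.52257804] 0.276724419830879
```

View pics/w6.png

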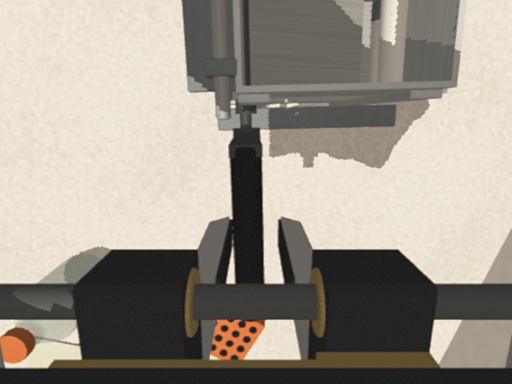

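```bash
python3 -m pendant '[0.018,0.0065,-0.0025,0,0,0, 0.018,0.0065,-0.005,0,0,0, 0.017,0.006,-0.008,0,0,0, 0.016,0.0057,-0.01,0,0,0, 0.0145,0.005,-0.012,0,0,0, 0.004,0.0015,-0.003,0,0,0, 0,0,0,0,0,0]'; python3 - <<'E'
from h import *
s=ctrl.read_state(); print(s["tool_pos"],s["width"]);cv2.imwrite("pics/w7.png",optics.capture("wrist")[:,:,::-1]); cv2.imwrite("pics/s7.png",cv2.resize(optics.capture("scene")[120:320,150:350,::-1],None,fx=3,fy=3))
E
```

```text
clock: 7.95
tool_pos: [681.0, -79.1, 242.8]
tool_rot: [-1.558, -0.238, 0.251]
wrist_force: [-18.6, -3.1, 12.9]
width: 0.336
[680.97991571 -79.12872607 242.82775175] 0.3360807895146855
```

View pics/w7.png

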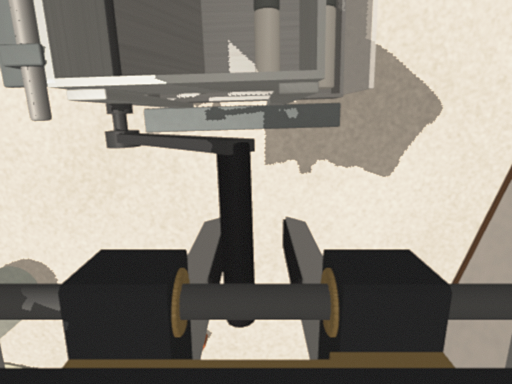

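View pics/s7.png

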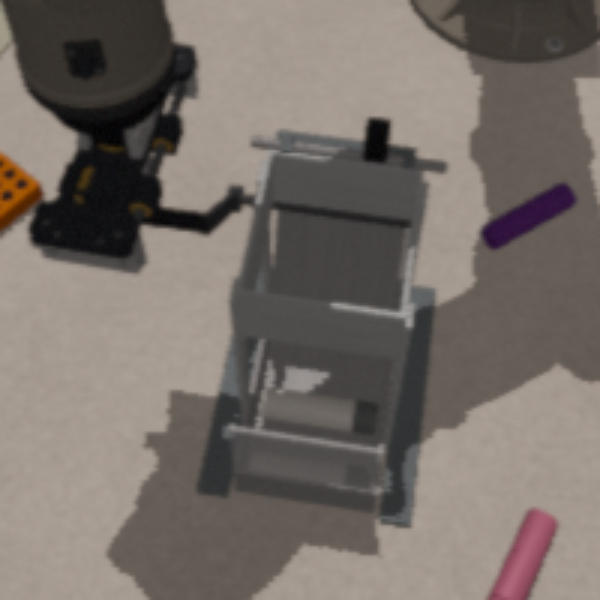

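```bash
python3 - <<'E'
from h import *
a=optics.capture("top")[110:220,195:335,::-1]; cv2.imwrite("pics/t7.png",cv2.resize(a,None,fx=5.5,fy=5.3,interpolation=cv2.INTER_CUBIC))
E
```

```text
(no output)
```

View pics/t7.png

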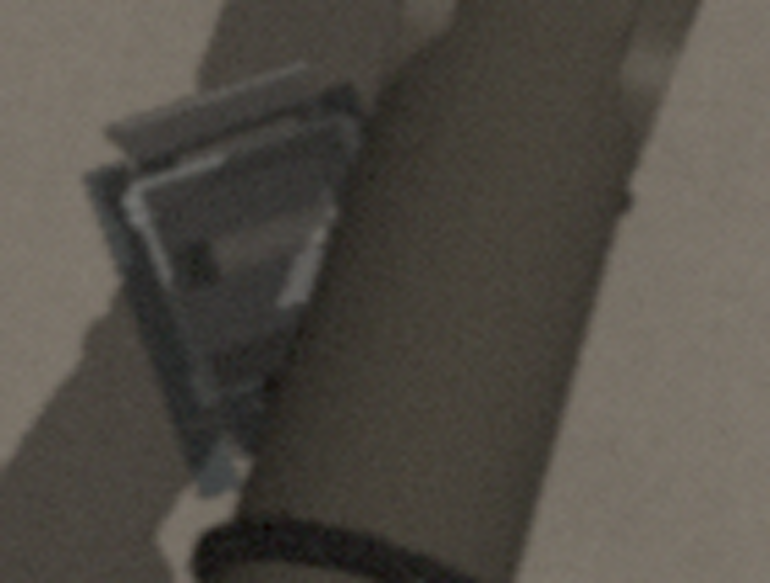

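```bash
python3 - <<'E'
from h import *
s=ctrl.read_state()
c,sn=np.cos(.346),np.sin(.346); O=np.array([599,50])
def H(p): d=np.array(p)[:2]-O; return (np.array([c*d[0]+sn*d[1],-sn*d[0]+c*d[1]])).round(0)
print("top",H(plane("top",195+250/5.5,110+250/5.3,25)))
print("s",H(plane("scene",150+317/3,120+413/3,25)),H(plane("scene",150+310/3,120+465/3,25)),H(plane("scene",150+305/3,120+378/3,10)))
print("w",H(plane("wrist",267,30,25,s)),H(plane("wrist",328,40,25,s)))
a=optics.capture("scene")[190:300,210:300,::-1].astype(float); a=np.clip(a*1.8,0,255).astype(np.uint8); cv2.imwrite("pics/s8.png",cv2.resize(a,None,fx=5.4,fy=5.4,interpolation=cv2.INTER_CUBIC))
E
```

```text
top [46.  6.]
s [56.  1.] [107.   2.] [ 16. -17.]
w [51. 11.] [121.  -3.]
```

View pics/s8.png

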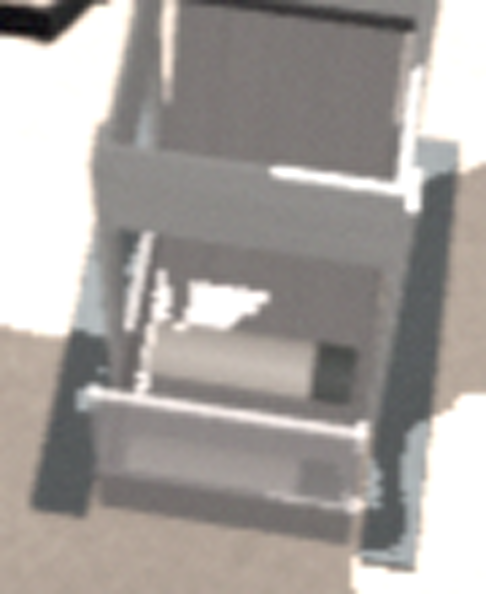

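```bash
python3 -m pendant '[-0.003,-0.001,0.045,0,0,0, 0,0,0.06,0,0,0, -0.02,0.02,0.055,0,0,0, -0.02,0.03,0.02,0,0,0, 0,0,0,0,0,0]' 0.05; python3 - <<'E'
from h import *
s=ctrl.read_state(); print(s["tool_pos"],s["width"]);cv2.imwrite("pics/w9.png",np.clip(optics.capture("wrist")[:,:,::-1].astype(float)*1.3,0,255).astype(np.uint8))
E
```

```text
clock: 8.78
tool_pos: [638.4, -26.9, 423.7]
tool_rot: [-1.557, -0.236, 0.253]
wrist_force: [0.2, -0.4, 0.1]
width: 0.532
[638.35228479 -26.93673314 423.68150494] 0.5320471307736566
```

View pics/w9.png

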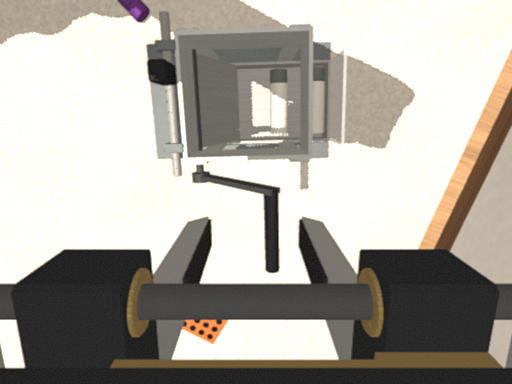

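```bash
python3 -m pendant '[0.019,-0.026,-0.02,0,0,0, 0.018,-0.027,-0.02,0,0,0, 0,0,-0.05,0,0,0, 0,0,-0.05,0,0,0, 0,0,-0.033,0,0,0, 0,0,0,0,0,0]' 0.05; python3 -m pendant '[0,0,0,0,0,0, 0,0,0,0,0,0]' 0.03; python3 - <<'E'
from h import *
s=ctrl.read_state(); print(s["tool_pos"],s["width"]);cv2.imwrite("pics/w10.png",optics.capture("wrist")[:,:,::-1])
E
```

```text
clock: 9.57
tool_pos: [677.4, -87.1, 236.9]
tool_rot: [-1.56, -0.226, 0.255]
wrist_force: [1.0, -0.4, 1.7]
width: 0.528
clock: 9.82
tool_pos: [678.5, -88.2, 238.5]
tool_rot: [-1.561, -0.226, 0.253]
wrist_force: [-0.8, -1.0, -0.0]
width: 0.356
[678.52778508 -88.15812263 238.52696124] 0.35629343611607706
```

View pics/w10.png

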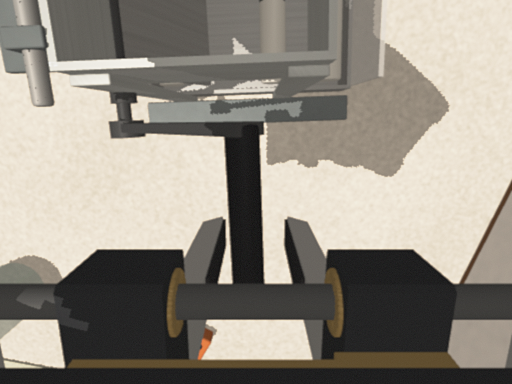

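```bash
python3 -m pendant '[-0.007,-0.002,0.004,0,0,0, -0.0145,-0.004,0.012,0,0,0, -0.016,-0.0055,0.01,0,0,0, -0.017,-0.006,0.007,0,0,0, -0.018,-0.0065,0.0045,0,0,0, -0.018,-0.0065,0.0015,0,0,0, 0,0,0,0,0,0]'; python3 - <<'E'
from h import *
s=ctrl.read_state(); print(s["tool_pos"],s["width"]);cv2.imwrite("pics/w11.png",optics.capture("wrist")[:,:,::-1])
E
```

```text
clock: 10.75
tool_pos: [587.6, -119.9, 287.7]
tool_rot: [-1.56, -0.241, 0.241]
wrist_force: [0.4, -0.2, 0.9]
width: 0.317
[ 587.59909725 -119.89817723  287.67995617] 0.3172160365628972
```

View pics/w11.png

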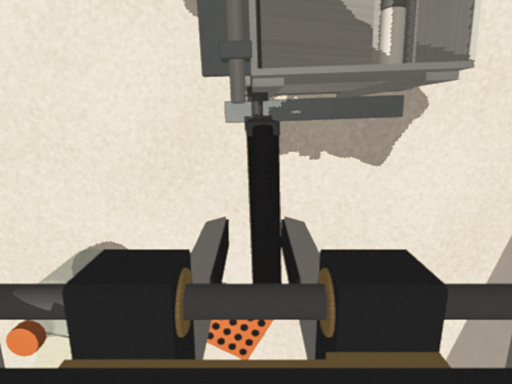

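```bash
python3 -m pendant '[-0.018,-0.0055,-0.004,0,0,0, -0.018,-0.0055,-0.0055,0,0,0, -0.017,-0.005,-0.007,0,0,0, -0.005,-0.002,-0.002,0,0,0, 0,0,0,0,0,0]'; python3 - <<'E'
from h import *
s=ctrl.read_state(); print(s["tool_pos"],s["width"]);cv2.imwrite("pics/w12.png",optics.capture("wrist")[:,:,::-1])
E
```

```text
clock: 11.42
tool_pos: [534.0, -136.0, 270.8]
tool_rot: [-1.562, -0.25, 0.239]
wrist_force: [0.0, 0.0, -0.9]
width: 0.32
[ 534.01113654 -136.01071774  270.8036853 ] 0.3202321124595009
```

View pics/w12.png

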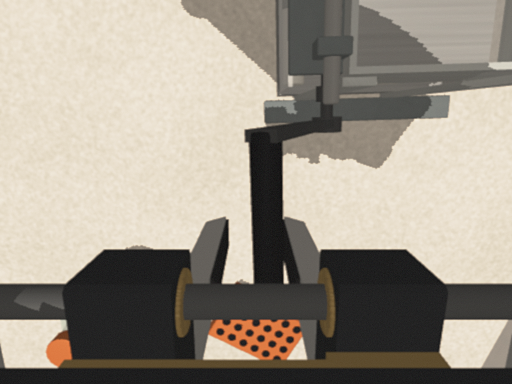

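```bash
python3 -m pendant '[-0.004,-0.0015,-0.002,0,0,0, -0.004,-0.0015,-0.001,0,0,0]'; python3 -m pendant '[-0.004,-0.0015,-0.001,0,0,0, -0.003,-0.001,0,0,0,0]';
```

```text
clock: 11.72
tool_pos: [530.1, -137.6, 269.1]
tool_rot: [-1.563, -0.256, 0.236]
wrist_force: [19.2, 7.4, 4.2]
width: 0.338
clock: 11.98
tool_pos: [529.2, -137.6, 269.6]
tool_rot: [-1.565, -0.268, 0.231]
wrist_force: [20.5, 2.3, -15.0]
width: 0.364
```

```bash
python3 -m pendant '[0.002,0.0005,0,0,0,0, 0,0,0,0,0,0, 0,0,0.04,0,0,0, 0,0,0.06,0,0,0, -0.01,0.04,0.03,0,0,0, -0.01,0.04,0.01,0,0,0, 0,0,0,0,0,0]' 0.05;  python3 - <<'E'
from h import *
s=ctrl.read_state(); print(s["tool_pos"],s["width"]);cv2.imwrite("pics/w13.png",optics.capture("wrist")[:,:,::-1]);cv2.imwrite("pics/s13.png",cv2.resize(optics.capture("scene")[120:320,150:350,::-1],None,fx=3,fy=3))
E
```

```text
clock: 12.85
tool_pos: [508.2, -56.9, 412.6]
tool_rot: [-1.567, -0.26, 0.233]
wrist_force: [1.0, -1.3, -0.5]
width: 0.534
[508.15277003 -56.85787841 412.56457156] 0.5339868528518277
```

View pics/w13.png

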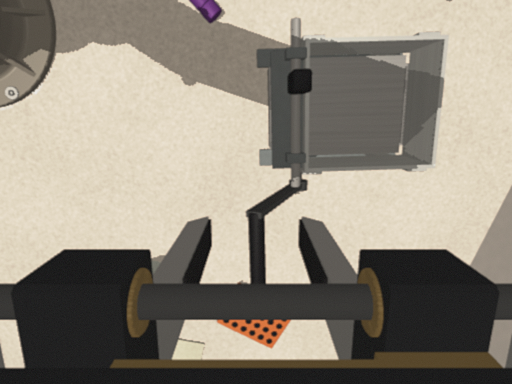

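View pics/s13.png

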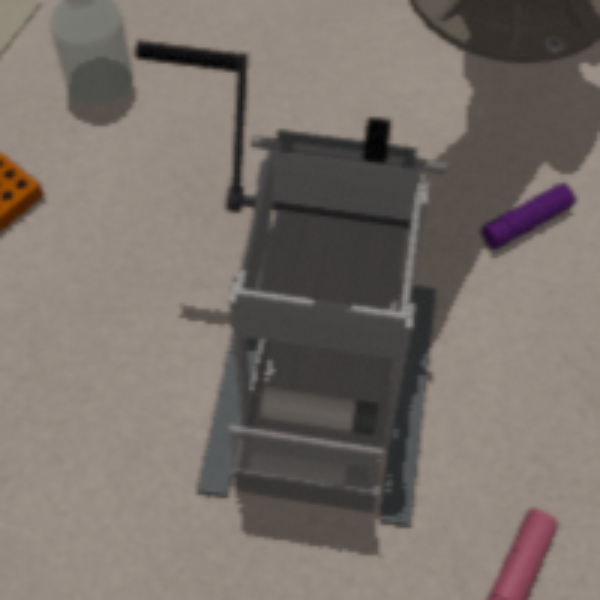

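```bash
python3 - <<'E'
from h import *
s=ctrl.read_state()
k=plane("wrist",300,75,304.5,s); print(k); 
Rt=R.from_rotvec(s["tool_rot"]).as_matrix(); print(Rt.round(3))
c,sn=np.cos(.346),np.sin(.346); ky=np.array([-sn,c]); 
O=np.array([599,50]); print("hopper frame",[np.dot(k[:2]-O,[c,sn]),np.dot(k[:2]-O,ky)])
print("target", k[:2]+ky*35)
a=cv2.imread("pics/w13.png")[40:130,240:360]; cv2.imwrite("pics/w13c.png",cv2.resize(a,None,fx=5,fy=5))
E
```

```text
[517.6571912   46.12876621 304.5       ]
[[ 0.952  0.018 -0.305]
 [ 0.305 -0.008  0.952]
 [ 0.015 -1.    -0.013]]
hopper frame [np.float64(-77.83505334321683), np.float64(23.944591575148955)]
target [505.78737578  79.0545537 ]
```

View pics/w13c.png

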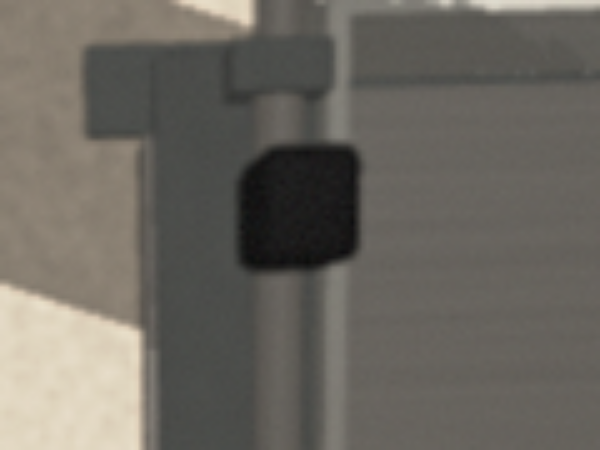

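```bash
python3 -m pendant '[0,0.05,0,0,0,0, 0,0.05,0,0,0,0, -0.002,0.033,-0.01,0,0,0, 0,0,-0.03,0,0,0, 0,0,-0.03,0,0,0, 0,0,0,0,0,0]' 0 20;  python3 - <<'E'
from h import *
s=ctrl.read_state(); print(s["tool_pos"],s["width"]);cv2.imwrite("pics/s14.png",cv2.resize(optics.capture("scene")[90:240,200:350,::-1],None,fx=4,fy=4))
E
```

```text
clock: 13.7
tool_pos: [506.3, 68.9, 337.0]
tool_rot: [-1.573, -0.242, 0.225]
wrist_force: [-0.0, -0.3, 0.6]
width: 0.009
[506.26390107  68.86797273 336.96374826] 0.008710571402443969
```

View pics/s14.png

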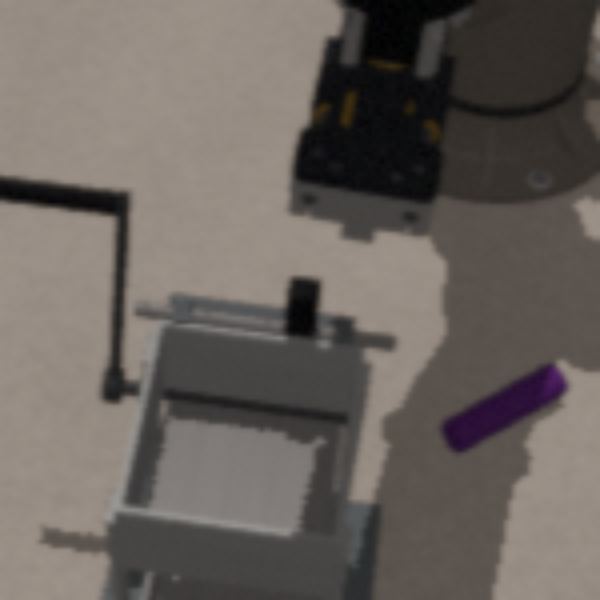

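```bash
python3 -m pendant '[-0.001,0.01,-0.02,0,0,0, 0,0,-0.025,0,0,0, 0,0,-0.018,0,0,0, 0,0,0,0,0,0]';  python3 - <<'E'
from h import *
s=ctrl.read_state(); print(s["tool_pos"],s["wrist_force"]);cv2.imwrite("pics/s15.png",cv2.resize(optics.capture("scene")[90:240,200:350,::-1],None,fx=4,fy=4));cv2.imwrite("pics/w15.png",optics.capture("wrist")[:,:,::-1])
E
```

```text
clock: 14.25
tool_pos: [509.2, 76.6, 278.9]
tool_rot: [-1.572, -0.243, 0.215]
wrist_force: [-0.4, 0.2, 0.5]
width: 0.008
[509.23987364  76.626199   278.89188739] [-0.3545776   0.21807516  0.53804388]
```

View pics/s15.png

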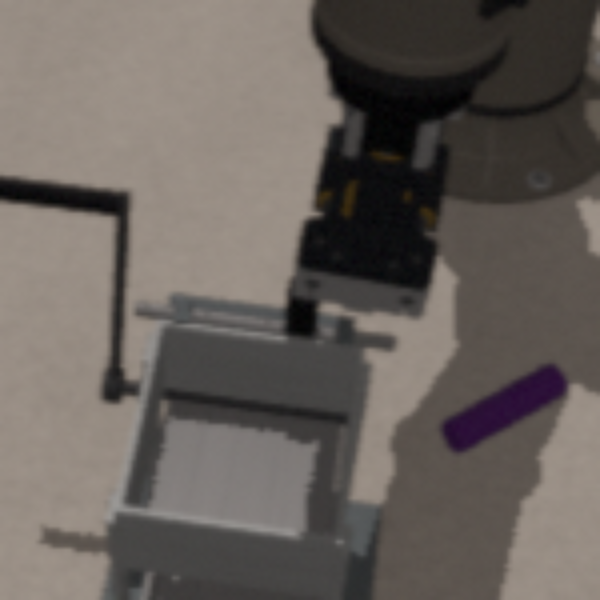

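View pics/w15.png

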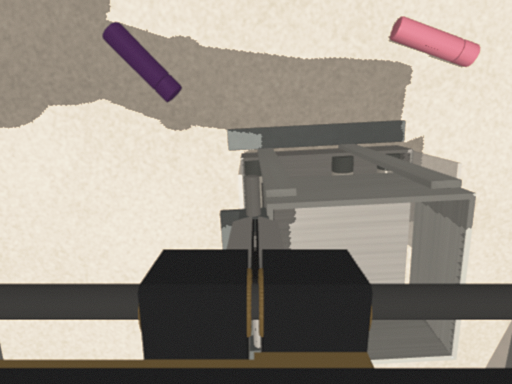

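```bash
python3 -m pendant '[-0.001,0,-0.007,0,0,0, 0.003,-0.009,0,0,0,0, 0.003,-0.009,0,0,0,0, 0.003,-0.009,0,0,0,0, 0,0,0,0,0,0]';  python3 - <<'E'
from h import *
s=ctrl.read_state(); print(s["tool_pos"],s["wrist_force"]);cv2.imwrite("pics/s16.png",cv2.resize(optics.capture("scene")[90:240,200:350,::-1],None,fx=4,fy=4));cv2.imwrite("pics/w16.png",optics.capture("wrist")[:,:,::-1])
E
```

```text
clock: 14.98
tool_pos: [519.5, 47.9, 274.7]
tool_rot: [-1.57, -0.247, 0.211]
wrist_force: [0.1, 0.3, 1.2]
width: 0.007
[519.53165103  47.86800871 274.70630828] [0.1421191  0.27292374 1.16361114]
```

View pics/s16.png

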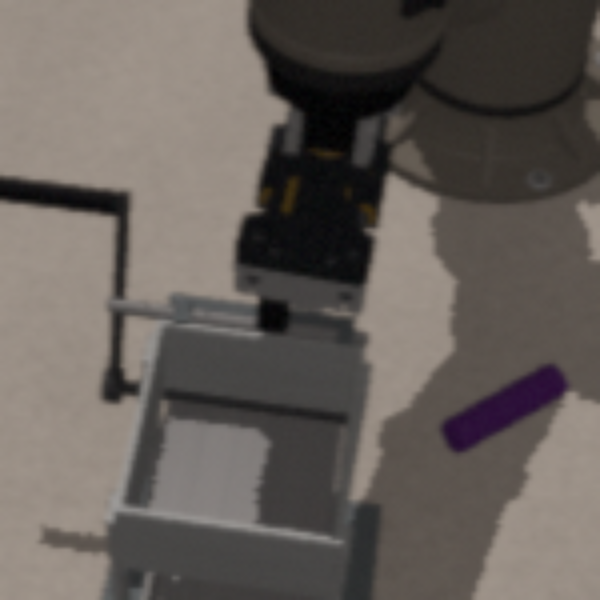

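```bash
python3 -m pendant '[0.002,-0.007,0,0,0,0, 0.002,-0.006,0,0,0,0]'; python3 -m pendant '[0.001,-0.004,0,0,0,0, 0.001,-0.004,0,0,0,0]';python3 -m pendant '[0.001,-0.004,0,0,0,0, 0.001,-0.003,0,0,0,0]'
```

```text
clock: 15.32
tool_pos: [523.5, 36.0, 274.6]
tool_rot: [-1.57, -0.249, 0.213]
wrist_force: [0.6, 2.3, -0.3]
width: 0.007
clock: 15.58
tool_pos: [525.3, 30.0, 274.7]
tool_rot: [-1.566, -0.249, 0.214]
wrist_force: [-9.8, 27.4, 6.0]
width: 0.004
clock: 15.82
tool_pos: [525.2, 30.5, 274.8]
tool_rot: [-1.556, -0.252, 0.222]
wrist_force: [-10.6, 17.4, 7.3]
width: 0.008
```

```bash
python3 -m pendant '[-0.003,0.008,0,0,0,0, -0.003,0.008,0.01,0,0,0, 0,0,0.06,0,0,0, 0,0,0.06,0,0,0, -0.02,-0.05,0.03,0,0,0, 0,-0.05,0,0,0,0, 0,0,0,0,0,0]';  python3 - <<'E'
from h import *
s=ctrl.read_state(); print(s["tool_pos"],s["wrist_force"]);cv2.imwrite("pics/s17.png",cv2.resize(optics.capture("scene")[100:300,170:320,::-1],None,fx=3,fy=3));cv2.imwrite("pics/w17.png",optics.capture("wrist")[:,:,::-1])
E
```

```text
clock: 16.7
tool_pos: [497.0, -57.1, 442.9]
tool_rot: [-1.56, -0.252, 0.219]
wrist_force: [-0.0, 1.1, 0.3]
width: 0.008
[497.00779952 -57.06355775 442.91867843] [-0.00201456  1.09127678  0.34998027]
```

View pics/s17.png

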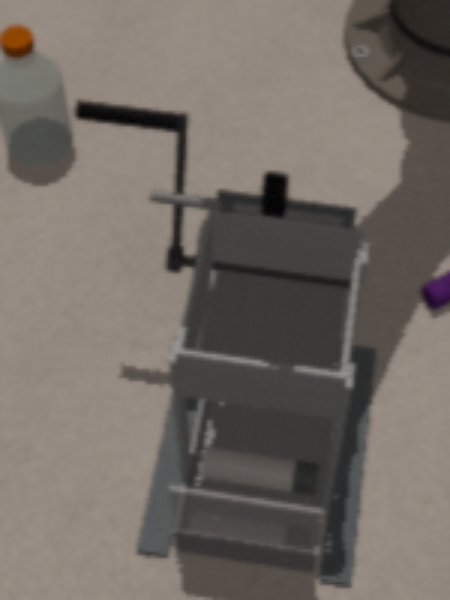

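View pics/w17.png

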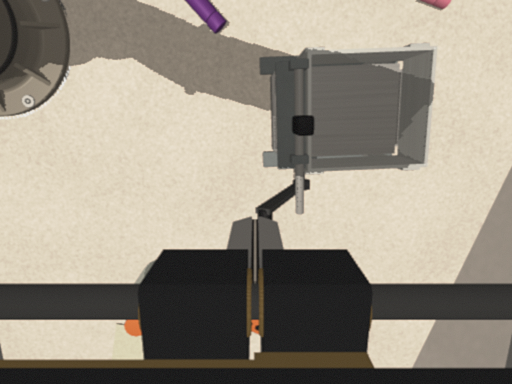

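```bash
python3 - <<'E'
from h import *
s=ctrl.read_state()
k=plane("wrist",303,121,304.5,s)
c,sn=np.cos(.346),np.sin(.346);O=np.array([599,50]); d=k[:2]-O; print("knob hopper frame",c*d[0]+sn*d[1],-sn*d[0]+c*d[1])
for f in("w15","w16"):
    a=cv2.imread(f"pics/{f}.png")[90:230,210:490]; cv2.imwrite(f"pics/{f}c.png",cv2.resize(np.clip(a*1.5,0,255).astype(np.uint8),None,fx=2.8,fy=2.8))
E
```

```text
knob hopper frame -77.43761544628548 -6.220058108497042
```

View pics/w15c.png

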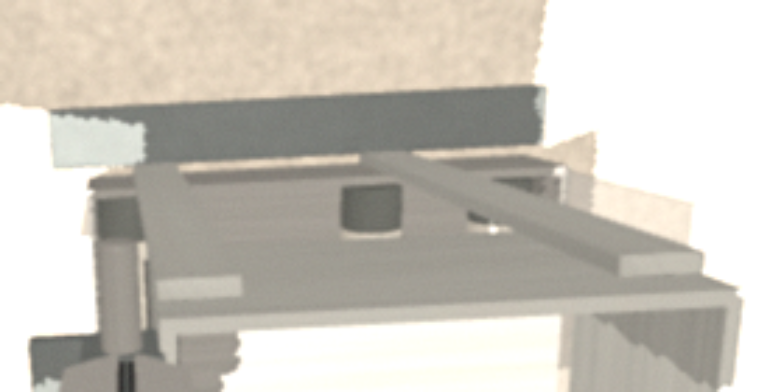

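View pics/w16c.png

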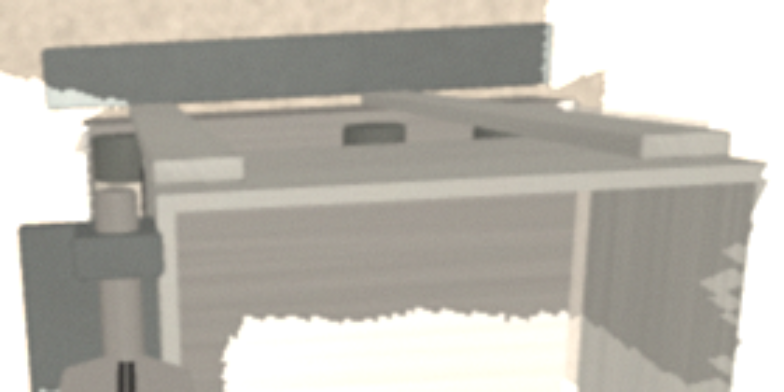

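```bash
python3 - <<'E'
from h import *
c,sn=np.cos(.346),np.sin(.346);O=np.array([599,50])
def H(k): d=k[:2]-O; return np.round([c*d[0]+sn*d[1],-sn*d[0]+c*d[1]],1)
s=ctrl.read_state(); s13=dict(tool_pos=np.array([508.153,-56.858,412.565]),tool_rot=np.array([-1.567,-.26,.233]))
for f,st in(("w13",s13),("w17",s)):
    a=cv2.imread(f"pics/{f}.png"); m=(a[50:150,270:330].max(2)<50).astype(np.uint8)
    k,l,q,ce=cv2.connectedComponentsWithStats(m); i=1+q[1:,4].argmax(); x,y,w,h,_=q[i]; x+=270;y+=50; print(f,x,y,w,h)
    print("far edge",H(plane("wrist",x+w/2,y,304.5,st)),"near edge top",H(plane("wrist",x+w/2,y+h,304.5,st)),"near base",H(plane("wrist",x+w/2,y+h,264.5,st)))
for p in [(-69,65,265),(-69,-65,265),(69,65,265),(69,-65,265)]:
    w=np.array([*(O+[c*p[0]-sn*p[1],sn*p[0]+c*p[1]]),265]); print(proj("wrist",w,s).round(1))
a=cv2.imread("pics/w17.png")[35:225,255:445]; cv2.imwrite("pics/w17c.png",cv2.resize(a,None,fx=3.1,fy=3.1))
E
```

```text
w13 288 69 24 25
far edge [-77.1  31.7] near edge top [-77.1  10.9] near base [-71.1  12.5]
w17 292 115 22 21
far edge [-77.4  -0.4] near edge top [-77.5 -20.9] near base [-71.1 -24. ]
[304.4  50.8]
[305.1 172.1]
[434.4  45.4]
[424.6 166.8]
```

View pics/w17c.png

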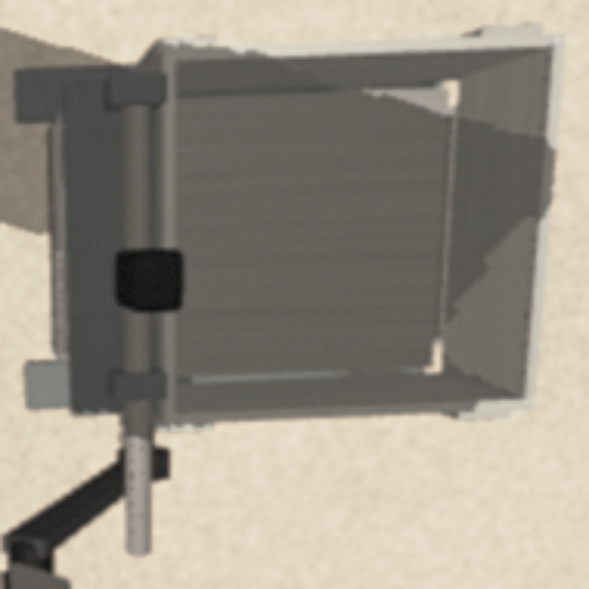

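```bash
python3 - <<'E'
from h import *
n=optics.capture("scene")[:,:,::-1]; o=cv2.imread("pics/scene0.png")
for nm,(x0,y0,x1,y1) in dict(handle=(192,130,236,150),bottle=(160,105,195,160),rack=(110,165,168,212),beaker=(365,235,408,276)).items():
    a=o[y0:y1,x0:x1].astype(np.float32).mean(2);b=n[y0:y1,x0:x1].astype(np.float32).mean(2)
    print(nm,cv2.phaseCorrelate(a,b),np.abs(a-b).mean())
m=lambda a:np.argwhere(a[130:150,192:226].max(2)<45).mean(0)
print(m(o),m(n))
E
```

```text
handle ((0.5175900872582986, -0.0035815012825803905), 0.9844350531366136) 1.3443185
bottle ((-0.0032322827673780807, 0.004742294274215908), 0.997320357075444) 1.135238
rack ((0.008093617165961575, -0.0431059875137727), 0.9608278119729625) 1.221448
beaker ((0.5140592758357414, 0.48793007294667845), 0.9826997278943473) 1.0801666
[ 8.20567376 18.67375887] [ 8.20567376 18.67375887]
```

The handle pixels match the starting image exactly, so the lever is back at its shut stop. The bystanders are unchanged too.

```bash
python3 -c "
from rig import ctrl
print(ctrl.read_state()['clock'],ctrl.sign_off())"
```

```text
the job is handed in; nothing more can be done
16.85 None
```

I opened the hopper until its lever hit the stop, and all three tubes fell into the tray. I then closed the lever back to its stop and pushed the bolt home behind it. I handed the job in at 16.9 s with the robot clear of everything.

**Last checks:**
- **Lever and door:** I pushed the lever to its shut stop at about 20 N. In the scene camera, the handle's pixels match the starting picture exactly.
- **Bolt:** It stopped against about 27 N. The knob measures y ≈ -10.6 mm, against -11 mm for fully home, and the rod's end shows past the lever.
- **Tubes:** The hopper is empty. Two tubes are clearly visible in the tray. The third I could identify only by its cap, at the -x end of the tray, in the views from the side.
- **Bystanders:** The bottle, rack and beaker are where they stood. I did not touch the tubes or the pink and purple look-alikes.

**What disagreed:**
- **Fingertips:** They sit about 40 mm further back than the stated tool frame says.
- **First lever swing:** Because of that, it passed over the handle without touching it. I measured the offset in two camera views, lowered the tool and repeated the swing.

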